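Unpin the drying box and hold its sprung lid at the vent index

ROBOT

A 7-joint arm with a two-finger parallel gripper is mounted at the origin on a cart in front of the work surface, level with it; the furniture and walls round the work are solid. World frame = base frame: x ahead of the robot, y to its left, z up, the work surface at z = 0. Lengths are in m, angles in degrees, forces in N, time in s.
With the tool pointing down it reaches from about 0.425 to 0.825 m from the base axis. Payload 3.6 kg.
Tool frame: the origin (TCP) lies midway between the tips of the shut fingers; the grasp point (between the pads) lies 19 mm behind it; z points along the fingers, y is the line along which they close (so a half turn about z gives the same grasp; the last joint's range is limited). The gripper opens to 93 mm and grips with 3 to 60 N. Pads are 15 mm wide; open, the fingers measure 128 mm over their backs; the gripper's body (75 mm by 188 mm) begins 65 mm behind the grasp point.
Start: joints at [68.612, 35.231, -0.722, 81.555, 0.464, 63.22, -2.315], TCP at [0.221, -0.611, 0.219] pointing down, gripper open.
Joint ranges: [-178.69, 178.69], [-17.37, 117.87], [-77.05, 75.6], [15.02, 138.74], [-78.02, 258.01], [0.78, 113.62], [-162.83, 162.83]. Speed limits (degrees/s): [159.86, 159.86, 180, 180, 180, 180, 180].

INTERFACE

Orientations are given as a 3x3 rotation matrix whose columns are the frame's x, y, z axes.
In Python, from rig import ctrl, get_image, get_calibration, job, models gives the robot as it stands.
- The arm moves only by the shell command python3 -m crank 'ROWS' [FORCE]. ROWS is a JSON object whose one key "motion" holds a list that holds one entry, the list of rows, each a list of 7 numbers: the shift along the tool's x, y, z in mm, then the turn, a rotation vector about the tool's x, y, z in rad, then the opening, from 0 (shut) to 1 (fully open). In form: {"motion": [[[tx, ty, tz, rx, ry, rz, claw], ...]]}. A call has 1 to 8 rows; each row is the pose to reach, as a shift and turn from the pose commanded when the call began, along the tool's axes at that moment; what a row does not reach only later rows make up. A row lasts 1/10 s, in which the tool goes at most 50 mm and 8.59 degrees, less where a joint would pass 70% of its speed; a pose out of reach is approached as far as the arm can. A call with a gripper value outside its range is refused whole. The fingers move at their own pace and stop on an object; FORCE is the grip in N (left out, the last holds). Time passes only in rows, so rows that repeat a pose let the fingers close. It gives the time, the measured TCP pose, the force, the opening and the grip force at its end, in the units of the state.
- ctrl.read_state(): the state, without advancing time (a new reading comes with each control period).
- get_image(name): name is "scene" or "top"; returns the picture (420x560x3 uint8, blue, green, red); there is no depth.
- get_calibration(name): a dict with "fx", "fy", "cx", "cy" (pixels), "view" (4x4, takes a point from world to camera coordinates). Camera axes: x right, y up, looking along -z (the intrinsics and any distortion apply to the point x, -y, -z); pixel columns grow to the right and rows downward; lengths in m; the calibration is good to about 2 mm. A picture is of the moment at which its call begins. get_calibration takes no time and is no camera call.
- job.close_job(): hands the job in; it is judged then, once.
Trained networks look in the newest picture that a camera, given by its name, has taken for a name from the list of things; names that differ only in an ending like _2 or _b are one class to them, and where a whole thing is asked for, a point or a joint stands for the part that bears it (a point fixed in the world has none). Each returns a list of dicts, best first, with "confidence" (0 to 1); they miss things now and then, are a little off and sometimes report something else, mostly with a low value. They report only what shows in the picture. A call takes as long as a camera call. They do not tell look-alikes from the thing itself.
- models.find_in(camera, target): "position" ([column, row] in pixels, amid what is visible of it).
- models.landmark_of(camera, target): "position" ([column, row] in pixels: a listed point, or the origin of a listed thing).
The state is a dict: "time": time; "qpos": joint angles; "joint_velocities": joint speeds; "joint_torque": joint torques, N m; "position": TCP position; "orientation": TCP orientation; "force": force on the tool from outside, world axes, zero at the start; "wrist_torque": the same for the moment, N m; "opening": finger opening in m; "grasp_force": force on a finger pad.
Only numpy, scipy, OpenCV 4.12 (cv2) and the standard library are available. Lean on these libraries where they do the work, as an engineer would, in place of code of your own. Each camera call takes 0.05 s, during which the arm holds its last target. There are 200 camera calls.

TASK

The spring-shut lid of the grey drying box is locked by a pin pushed through the staple on its side: with the lid shut, draw the pin out and lay it down on the bench clear of the box, without dropping it. Then lift the lid by the grip of its D handle, against the spring, until the winged clamp screw that rides in the slot of the quadrant has come up to the point of the index clip, and keep holding it there by the grip so that a colleague can tighten the screw: you finish while still holding the lid at the mark. Do not shift the index clip, and leave the oil bottle, punch die, marker and brush where they are.

Things in the scene. Friction and masses are not known exactly. Their poses are not given: they have to be found in the camera images.
- drying_box: fixed grey sheet-metal box, 160 (its x) x 200 (its y) x 105 mm high, origin at the centre of its underside, z up. Its -x face, with the steel quadrant (slotted arc, up to 210 mm high), looks roughly to the robot. The lid's hinge runs along the box's x at the top of the +y side; the free edge with hasp tongue, staple and pin is the -y side. Shut lid's top: height 108 mm
- staple (a point): centre of the staple's window (box x = -40, y = -115 mm, height 112.5 mm): a fixed loop of 5 mm round steel that bridges the pin, window 14 mm wide, crown 130 mm above the bench; axes as the box
- lid_hinge (a point): point on the lid's hinge axis (box x = 20 mm, y = 100 mm, height 105 mm), at the same box x as the middle of the handle; axes as the box
- box_lid (a joint): opening angle of the lid about the hinge, rad: 0 shut, positive as the free edge rises, stop at 1.05. A spring and the lid's weight (about 0.45 kg) shut it: it takes 4 to 8 N upward at the handle and falls shut when let go. While the pin is in the staple the lid cannot rise by more than about 0.04 rad
- lid_grip: grip sleeve of the lid's D handle: round steel sleeve of 13 mm diameter, 66 mm long, that turns freely on the handle's bar, so the hand need not tilt with the lid; two posts stand at its ends. It runs along the box's x axis; origin at its middle
- handle_bar (a point): middle of the handle's grip, on top of the lid near the free edge: 187 mm from the hinge axis across the lid and 40 mm above it (shut: box x = 20, y = -87, height 145 mm); x along the grip, z away from the lid. The lid's free edge is 16 mm further out and its top 37 mm below the grip's axis
- clamp_screw (a point): centre of the winged clamp screw on the lid's edge, which rides in the quadrant's slot 100 mm from the hinge axis (at hinge height when the lid is shut); moves with the lid
- index_clip (a joint): angle of the index clip on the quadrant about the hinge axis, rad, counted like the lid's: the screw stands at the clip's point when the lid's angle equals this one. The clip is stiff and is not to be moved
- index_mark (a point): spot on the slot's centre line at the point of the dark steel index clip, 100 mm from the hinge axis: where the clamp screw's centre has to stand
- lock_pin: loose steel locking pin, 60 g: shaft 9 mm thick, 60 mm long, hexagonal head 26 mm long, 20 mm across flats. Origin on its axis where the shaft begins, 2 mm ahead of the head; x along the shaft, away from the head. At first it lies level along the box's x on the hasp tongue, axis 112.5 mm above the bench, tip about 19 mm past the staple. It comes out by a straight pull to box -x of 30 mm or more
- pin_head (a point): centre of the pin's hexagonal head, 15 mm behind the pin's origin; the head stands free in front of the box's corner, with two upright flats facing box +y and -y. Bench is free to lay it on round world x = 0.455, y = -0.10 m, between the vice and the toggle clamp; on the way from the right keep in front of or above the raised deck (x over 0.55 m, y below -0.28 m, things on it up to 0.4 m high)
- oil_bottle: bystander: oil bottle, 45 mm wide, 121 mm high, origin at the centre of its foot
- punch_die: bystander: round steel punch die, 47 mm wide, 30 mm high, origin at the centre of its underside
- marker: bystander: marker pen lying down, 118 mm long (its y), 16 mm thick, origin at its underside
- brush: bystander: flat brush lying down, 188 mm long (its y), 14 mm thick, origin at its underside
There are look-alikes about, which are no part of the job. What is shaped like the lock_pin but brown or turquoise is not meant.

How it is judged:
By the outcome, as a careful person would: the job done as asked, in the order asked, and still so for the second after the job is handed in, while the arm keeps its last pose, push and grip.
It also fails if it takes over 58 s, if anything falls off the work surface, if the arm or the gripper's body presses on something with over 40 N, if the wrist force passes 120 N, or if a joint passes its speed limit or range.

## Working session

There is one attempt and no reset: what is moved stays moved. The work goes in short steps, Python scripts to look and compute and a shell command to move; the robot and the scene stay as the last step left them, time stands still between calls to the robot, and variables do not carry over. Pictures are saved under pics/ and viewed, at most 10 in all, crops included, and the job is handed in when it is done.

```bash
ls; mkdir -p pics
cat > h.py <<'E'
import numpy as np, cv2
from rig import ctrl,get_image,get_calibration,job,models
def cal(c):
    k=get_calibration(c); return k,np.array(k["view"])
def proj(c,P):
    k,V=cal(c); p=V[:3,:3]@np.array(P)+V[:3,3]; x,y,z=p[0],-p[1],-p[2]
    return np.array([k["fx"]*x/z+k["cx"],k["fy"]*y/z+k["cy"]])
def ray(c,uv):
    k,V=cal(c); d=np.array([(uv[0]-k["cx"])/k["fx"],-(uv[1]-k["cy"])/k["fy"],-1]); R=V[:3,:3]
    return -R.T@V[:3,3], R.T@d
def atz(c,uv,z):
    o,d=ray(c,uv); return o+d*(z-o[2])/d[2]
def tri(a,b):
    (o,d),(p,e)=ray("scene",a),ray("top",b); d=d/np.linalg.norm(d);e=e/np.linalg.norm(e)
    s=np.linalg.lstsq(np.c_[d,-e],p-o,rcond=None)[0]; A=o+d*s[0];B=p+e*s[1]
    return (A+B)/2,np.linalg.norm(A-B)
E
python3 - <<'E'
from h import *
for c in("scene","top"):
    k=get_calibration(c); print({a:b for a,b in k.items() if a!="view"}); print(ray(c,(280,210)))
    cv2.imwrite(f"pics/{c}0.png",get_image(c))
    for t in("staple","lid_hinge","handle_bar","clamp_screw","index_mark","lock_pin","pin_head","drying_box"):
        print(c,t,[(np.round(r["position"],1).tolist(),round(r["confidence"],2)) for r in models.landmark_of(c,t)[:4]])
s=ctrl.read_state();print(s["position"],s["orientation"],s["time"],s["force"])
E
```

```text
pics
{'fx': 386.3388490465915, 'fy': 386.3388490465915, 'cx': 285.8475566573797, 'cy': 203.79795386956312}
(array([ 0.05335748, -0.22028591,  0.69170632]), array([ 0.60461404,  0.38465596, -0.69783125]))
scene staple []
scene lid_hinge [([266.5, 183.3], 0.81)]
scene handle_bar [([347.8, 189.8], 0.58)]
scene clamp_screw [([291.0, 230.9], 0.82)]
scene index_mark [([284.0, 210.6], 0.4)]
scene lock_pin [([422.6, 214.6], 0.67), ([344.6, 241.5], 0.5)]
scene pin_head [([343.2, 240.3], 0.48), ([419.1, 217.8], 0.39)]
scene drying_box [([302.4, 232.5], 0.98)]
{'fx': 524.4993532711799, 'fy': 524.4993532711799, 'cx': 282.43528380529546, 'cy': 203.47287336165832}
(array([0.3208891 , 0.09190983, 1.28177014]), array([ 0.20189898, -0.00109616, -0.9794958 ]))
top staple [([333.5, 193.9], 0.67)]
top lid_hinge [([239.5, 189.0], 0.69)]
top handle_bar [([317.4, 166.6], 0.64), ([288.4, 224.9], 0.58)]
top clamp_screw [([296.2, 229.0], 0.77)]
top index_mark [([291.6, 220.3], 0.62)]
top lock_pin [([364.8, 300.9], 0.64), ([343.4, 207.7], 0.57), ([370.2, 113.8], 0.56), ([372.5, 160.3], 0.49)]
top pin_head [([375.0, 159.0], 0.54), ([368.0, 122.4], 0.49), ([340.3, 215.1], 0.48), ([363.3, 309.1], 0.46)]
top drying_box [([284.4, 198.2], 0.94)]
[ 0.22095322 -0.61128572  0.21868098] [[ 9.40451826e-01  3.39926993e-01  5.48630568e-05]
 [ 3.39926995e-01 -9.40451826e-01 -2.30950266e-05]
 [ 4.37454390e-05  4.03691940e-05 -9.99999998e-01]] 0.9 [ 0.1207584  -1.26303781 -0.15982   ]
```

Run:
```python
from h import *
for n,a,b in(("hinge",(266.5,183.3),(239.5,189)),("bar",(347.8,189.8),(317.4,166.6)),("screw",(291,230.9),(296.2,229)),("mark",(284,210.6),(291.6,220.3)),("head",(343.2,240.3),(340.3,215.1)),("pin",(344.6,241.5),(343.4,207.7)),("box",(302.4,232.5),(284.4,198.2))):
    print(n,*tri(a,b))
a=cv2.imread("pics/scene0.png");b=cv2.imread("pics/top0.png")
cv2.imwrite("pics/m0.png",cv2.resize(a,(800,600)))
cv2.imwrite("pics/m1.png",cv2.resize(b,(800,600)))
```

```text
hinge [0.62021961 0.17945988 0.10457891] 0.0047285416720334325
bar [ 0.65403236 -0.0047356   0.14186191] 0.0122066685527864
screw [0.51939575 0.05386704 0.10416195] 0.0063500609980307165
mark [0.52785053 0.0687632  0.14959552] 0.005699152854124906
head [ 0.54486224 -0.0496755   0.11095879] 0.009682211967709563
pin [ 0.56099125 -0.05430062  0.0956529 ] 0.00369294801903553
box [ 0.61652654  0.07638916 -0.00402357] 0.0032524423391385236
```

View pics/m0.png

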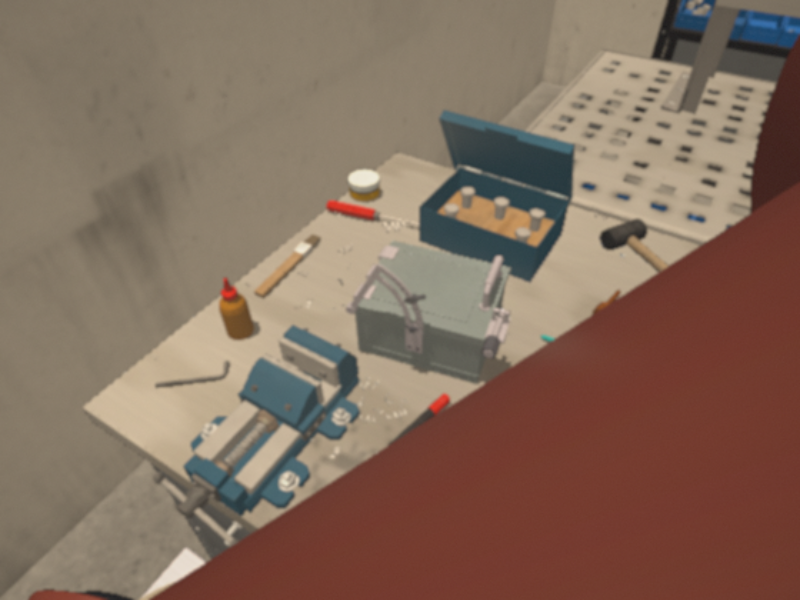

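View pics/m1.png

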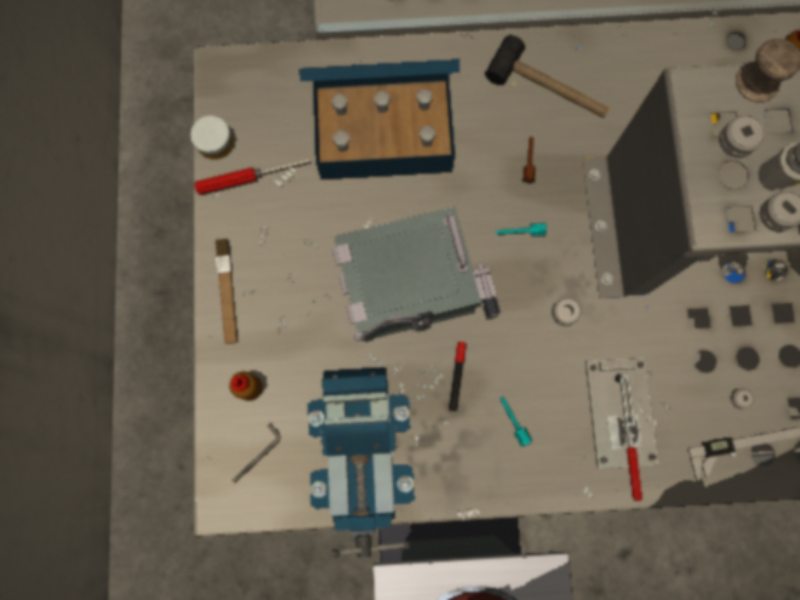

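The scene view shows the box at about (430,310), with its quadrant towards the robot and the clip near (415,297). The arm hides the lower right. The top view shows the pin head (dark) at about (490,303), the handle at (458,242), the marker at (457,375), and turquoise look-alikes at (522,230) and (517,422). Next I fit the box pose.

```bash
cat > fit.py <<'E'
from h import *
from scipy.optimize import least_squares
def W(p,b): # box->world
    c,s=np.cos(p[2]),np.sin(p[2]); return np.array([p[0]+c*b[0]-s*b[1],p[1]+s*b[0]+c*b[1],b[2]])
B={"drying_box":(0,0,0),"lid_hinge":(.02,.1,.105),"handle_bar":(.02,-.087,.145),"clamp_screw":None,"staple":(-.04,-.115,.1125),"pin_head":(-.096,-.115,.1125)}
# pin tip 19mm past staple: origin x=-.04+.019-.06=-.081, head centre -.096
E
python3 - <<'E'
from fit import *
obs=[("scene","lid_hinge",(266.5,183.3)),("scene","handle_bar",(347.8,189.8)),("scene","pin_head",(343.2,240.3)),("scene","drying_box",(302.4,232.5)),
("top","staple",(333.5,193.9)),("top","lid_hinge",(239.5,189)),("top","handle_bar",(317.4,166.6)),("top","pin_head",(340.3,215.1)),("top","drying_box",(284.4,198.2))]
f=lambda p:np.concatenate([proj(c,W(p,B[n]))-uv for c,n,uv in obs])
r=least_squares(f,[.61,.07,.2],loss="soft_l1",f_scale=2)
print(r.x,np.degrees(r.x[2]))
for o,e in zip(obs,f(r.x).reshape(-1,2)):print(o,e.round(1))
for n,b in B.items():
    if b:print(n,W(r.x,b).round(4))
b=cv2.imread("pics/top0.png");c=b[140:240,220:370]
c=cv2.resize(c,None,fx=5,fy=5,interpolation=cv2.INTER_CUBIC)
for n,q in B.items():
    if q:
        u=(proj("top",W(r.x,q))-[220,140]+.5)*5; cv2.circle(c,tuple(int(v) for v in u),3,(0,0,255),-1)
for q in [(x,y,.108) for x in(-.08,.08) for y in(-.1,.1)]:
        u=(proj("top",W(r.x,q))-[220,140]+.5)*5; cv2.circle(c,tuple(int(v) for v in u),3,(255,0,0),-1)
cv2.imwrite("pics/c1.png",c)
E
```

```text
[0.61679159 0.07833018 0.16846355] 9.65225022144216
('scene', 'lid_hinge', (266.5, 183.3)) [-1.4  0. ]
('scene', 'handle_bar', (347.8, 189.8)) [-3.5 -0. ]
('scene', 'pin_head', (343.2, 240.3)) [-2.4  1.2]
('scene', 'drying_box', (302.4, 232.5)) [-1.3 -1.4]
('top', 'staple', (333.5, 193.9)) [ 3.3 -2.1]
('top', 'lid_hinge', (239.5, 189)) [ 0.4 -0.5]
('top', 'handle_bar', (317.4, 166.6)) [ 2.1 -0.7]
('top', 'pin_head', (340.3, 215.1)) [2.6 0.1]
('top', 'drying_box', (284.4, 198.2)) [-0.3 -0.8]
drying_box [0.6168 0.0783 0.    ]
lid_hinge [0.6197 0.1803 0.105 ]
handle_bar [ 0.6511 -0.0041  0.145 ]
staple [ 0.5966 -0.0417  0.1125]
pin_head [ 0.5414 -0.0511  0.1125]
```

View pics/c1.png

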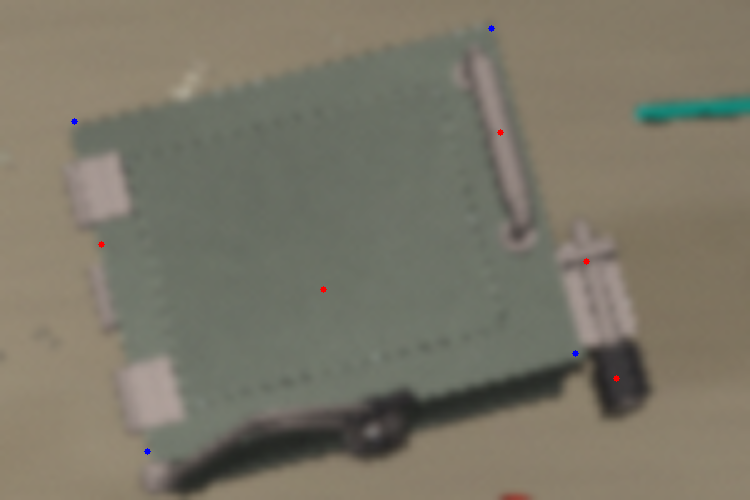

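The crop shows the pin head centre at about (622,380), the tip at (582,230), the staple crown at (588,252) and the bar from (474,62) to (518,232). The fit's yaw is slightly too small, so I refine it with these points.

Run:
```python
from fit import *
P=[((-.04,-.115,.130),(588,252)),((-.019,-.115,.1125),(582,230)),((-.096,-.115,.1125),(621,379)),((.02,-.087,.145),(496,146)),((.08,-.103,.108),(497,10)),((-.08,-.103,.108),(583,365)),((.08,.1,.108),(72,122))]
obs=[(b,np.array(u)/5+[219.5,139.5]) for b,u in P]
for q in((474,62),(518,232)):print(atz("top",np.array(q)/5+[219.5,139.5],.145))
f=lambda p:np.concatenate([proj("top",W(p,b))-u for b,u in obs])
r=least_squares(f,[.61,.07,.2],loss="soft_l1",f_scale=1);p=r.x
print(p,np.degrees(p[2]));print(f(p).reshape(-1,2).round(1))
for n,b in B.items():
    if b:print(n,W(p,b).round(4),proj("scene",W(p,b)))
```

```text
[0.68476861 0.00528953 0.145     ]
[ 0.60431559 -0.00864232  0.145     ]
[0.61501678 0.07839362 0.16862563] 9.661537128382678
[[ 0.5  0.8]
 [-1.3 -1.6]
 [-0.8  0.6]
 [ 0.8 -2. ]
 [ 0.1  4.2]
 [-0.2 -1.7]
 [ 0.5  0.7]]
drying_box [0.615  0.0784 0.    ] [300.75924838 231.56962026]
lid_hinge [0.618  0.1803 0.105 ] [264.65645503 183.75671003]
handle_bar [ 0.6493 -0.004   0.145 ] [343.87467318 190.22492044]
staple [ 0.5949 -0.0417  0.1125] [347.69478647 223.03747947]
pin_head [ 0.5397 -0.0511  0.1125] [340.36365693 242.08052424]
```

```bash
cat > mv.py <<'E'
from h import *
from scipy.spatial.transform import Rotation as Ro
def to(P,yaw=None,R=None):
    s=ctrl.read_state(); R0=np.array(s["orientation"]); d=R0.T@(np.array(P)-s["position"])*1e3
    if yaw is not None:
        c,n=np.cos(np.radians(yaw)),np.sin(np.radians(yaw)); R=np.array([[c,n,0],[n,-c,0],[0,0,-1.]])
    rv=Ro.from_matrix(R0.T@R).as_rotvec() if R is not None else np.zeros(3)
    print(np.round(P,4),"->",d.round(1),rv.round(3))
E
python3 - <<'E'
from mv import *
for n,u in dict(marker_r=(323,241),marker_b=(317,287),teal_tip=(352,278),teal_head=(368,308),vice_r=(284,290),vice_tr=(270,258),clampL=(412,252),clampLb=(420,326),die=(397,218)).items(): print(n,atz("top",u,.01).round(3))
to([.52,-.054,.26],9.66); to([.536,-.0515,.2],9.66); to([.536,-.0515,.1025],9.66)
E
```

```text
marker_r [ 0.5  -0.01  0.01]
marker_b [0.39  0.013 0.01 ]
teal_tip [ 0.406 -0.073  0.01 ]
teal_head [ 0.333 -0.105  0.01 ]
vice_r [0.387 0.092 0.01 ]
vice_tr [0.466 0.122 0.01 ]
clampL [ 0.46  -0.224  0.01 ]
clampLb [ 0.285 -0.223  0.01 ]
die [ 0.546 -0.196  0.01 ]
[ 0.52  -0.054  0.26 ] -> [ 470.7 -422.4  -41.3] [ 0.    -0.     0.178]
[ 0.536  -0.0515  0.2   ] -> [ 486.6 -419.4   18.7] [ 0.    -0.     0.178]
[ 0.536  -0.0515  0.1025] -> [ 486.6 -419.4  116.2] [ 0.    -0.     0.178]
```

```bash
python3 -m crank '{"motion": [[[0,0,-41,0,0,0.05,0.6],[100,-90,-41,0,0,0.178,0.6],[235,-211,-41,0,0,0.178,0.6],[235,-211,-41,0,0,0.178,0.6],[235,-211,-41,0,0,0.178,0.6],[235,-211,-41,0,0,0.178,0.6],[235,-211,-41,0,0,0.178,0.6],[235,-211,-41,0,0,0.178,0.6]]]}' 30
python3 - <<'E'
from mv import *
to([.525,-.053,.24],9.66)
E
```

```text
time: 1.7
position: [0.3736, -0.327, 0.2601]
orientation: [[0.984, 0.177, 0.002], [0.177, -0.984, 0.003], [0.003, -0.002, -1.0]]
force: [-0.3, -1.0, -0.0]
opening: 0.0555
grasp_force: 0.0
[ 0.525 -0.053  0.24 ] -> [ 197.5 -242.7   21.2] [-0.002 -0.003  0.01 ]
```

```bash
python3 -m crank '{"motion": [[[105,-161,10,0,0,0.01,0.6],[105,-161,10,0,0,0.01,0.6],[105,-161,10,0,0,0.01,0.6],[105,-161,10,0,0,0.01,0.6],[105,-161,10,0,0,0.01,0.6],[105,-161,10,0,0,0.01,0.6]]]}'
python3 - <<'E'
from mv import *
for c in("scene","top"):
    cv2.imwrite(f"pics/{c}1.png",get_image(c))
    for t in("staple","lid_hinge","handle_bar","clamp_screw","index_mark","lock_pin","pin_head","drying_box"):
        print(c,t,[(np.round(r["position"],1).tolist(),round(r["confidence"],2)) for r in models.landmark_of(c,t)[:4]])
a=cv2.imread("pics/scene1.png")[120:280,230:430];b=cv2.imread("pics/top1.png")[140:260,230:380]
cv2.imwrite("pics/c2.png",np.hstack([cv2.resize(a,(500,400),interpolation=2),cv2.resize(b,(300,240),interpolation=2) if 0 else cv2.resize(a*0,(1,400))]))
to([.536,-.0515,.2],9.66); to([.536,-.0515,.1025],9.66)
E
```

```text
time: 2.3
position: [0.447, -0.1558, 0.2498]
orientation: [[0.987, 0.161, 0.0], [0.161, -0.987, -0.0], [0.0, 0.0, -1.0]]
force: [-0.2, -1.4, -0.3]
opening: 0.0558
grasp_force: 0.0
scene staple [([350.0, 223.6], 0.89), ([345.7, 188.7], 0.43)]
scene lid_hinge [([266.8, 184.2], 0.69), ([301.7, 230.1], 0.21)]
scene handle_bar [([347.7, 190.8], 0.59)]
scene clamp_screw [([290.3, 230.7], 0.62), ([263.4, 181.6], 0.61)]
scene index_mark [([281.4, 207.6], 0.42)]
scene lock_pin [([316.2, 355.8], 0.58), ([405.5, 243.2], 0.53), ([345.0, 238.1], 0.46)]
scene pin_head [([345.2, 240.5], 0.77), ([309.2, 362.2], 0.73), ([409.0, 248.7], 0.61)]
scene drying_box [([303.0, 230.9], 0.57)]
top staple [([336.8, 193.2], 0.67)]
top lid_hinge [([244.0, 187.5], 0.94)]
top handle_bar [([318.0, 166.7], 0.8)]
top clamp_screw [([295.1, 228.9], 0.56)]
top index_mark [([290.3, 223.4], 0.41)]
top lock_pin [([369.8, 160.3], 0.65), ([342.4, 208.4], 0.62), ([365.3, 299.1], 0.53), ([368.3, 113.8], 0.45)]
top pin_head [([368.0, 120.3], 0.71), ([375.2, 163.7], 0.65), ([341.5, 215.8], 0.59), ([364.8, 306.6], 0.47)]
top drying_box [([286.3, 198.3], 0.65), ([320.2, 167.1], 0.62)]
[ 0.536  -0.0515  0.2   ] -> [104.8 -89.6  49.7] [-0.   -0.   -0.01]
[ 0.536  -0.0515  0.1025] -> [104.8 -89.6 147.2] [-0.   -0.   -0.01]
```

View pics/c2.png

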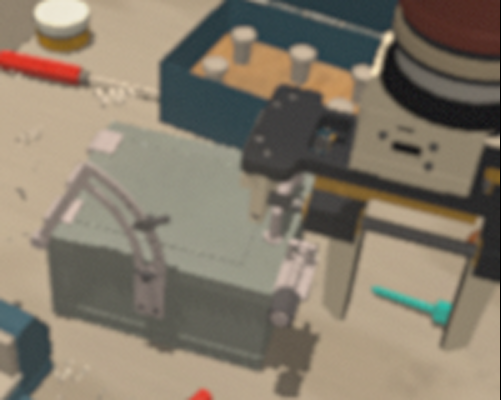

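The crop shows the box clear of the gripper. The pin head is at crop (285,303), which is full (344,241). The clip is at crop (150,222) and the screw at (148,270), which are full (290,209) and (289,228).

Run:
```python
from fit import *
from mv import to
print(tri((344,241),(343,215.5)),tri((350,223.6),(336.8,193.2)),tri((347.7,190.8),(318.3,168)))
S=[("scene","lid_hinge",(266.6,183.8)),("scene","handle_bar",(347.7,190.3)),("scene","pin_head",(344.3,240.8)),("scene","drying_box",(302.7,231.7)),("scene","staple",(350,223.6)),
("top","staple",(336.8,193.2)),("top","lid_hinge",(242,188)),("top","handle_bar",(318.2,167.5)),("top","pin_head",(342.5,215.4)),("top","drying_box",(285,198.2)),("top",(.08,-.103,.108),(319,141)),("top",(-.08,-.103,.108),(336,212.5)),("top",(.08,.1,.108),(234,164)),("top",(-.019,-.115,.1125),(336,185.5))]
g=lambda n:B[n] if isinstance(n,str) else n
f=lambda p:np.concatenate([proj(c,W(p,g(n))-np.array([*p[3:5],0])*(1 if c=="scene" else -1))-uv for c,n,uv in S]+[p[3:]*1000])
r=least_squares(f,[.61,.07,.2,0,0],loss="soft_l1",f_scale=1.5);p=r.x
print(p,np.degrees(p[2])); print(f(p)[:-2].reshape(-1,2).round(1).tolist())
np.save("pose.npy",p)
for n,b in B.items():
    if b:print(n,W(p,b).round(4))
y=np.degrees(p[2]); q=W(p,(-.1,-.115,.1025)); to([q[0],q[1],.2],y);to(q,y)
```

```text
(array([ 0.54209939, -0.05398925,  0.11439432]), np.float64(0.006640075975661467)) (array([ 0.59507784, -0.04400113,  0.11135048]), np.float64(0.005403744447580994)) (array([ 0.65034285, -0.00630932,  0.1425267 ]), np.float64(0.011838969058929057))
[ 0.61657332  0.07567242  0.16466785 -0.00111669  0.00178231] 9.434773019106537
[[0.4, -0.1], [-1.4, 0.0], [-1.5, 1.4], [0.2, -0.1], [0.1, -0.4], [0.4, -0.7], [-1.7, 0.8], [1.8, -0.9], [0.7, 0.5], [-0.5, -0.3], [0.6, 4.6], [0.2, -1.8], [0.9, 0.2], [-1.0, -1.6]]
drying_box [0.6166 0.0757 0.    ]
lid_hinge [0.6199 0.1776 0.105 ]
handle_bar [ 0.6506 -0.0069  0.145 ]
staple [ 0.596  -0.0443  0.1125]
pin_head [ 0.5407 -0.0535  0.1125]
[ 0.5368 -0.0542  0.2   ] -> [105.2 -86.9  49.7] [-0.    -0.    -0.006]
[ 0.5368 -0.0542  0.1025] -> [105.1 -86.9 147.2] [-0.    -0.    -0.006]
```

```bash
python3 -m crank '{"motion": [[[105,-87,40,0,0,0,0.6],[105,-87,50,0,0,0,0.6],[105,-87,50,0,0,0,0.6],[105,-87,50,0,0,0,0.6],[105,-87,100,0,0,0,0.6],[105,-87,147,0,0,0,0.6],[105,-87,147,0,0,0,0.6],[105,-87,147,0,0,0,0.6]]]}'
python3 - <<'E'
from fit import *
from mv import *
p=np.load("pose.npy"); to(W(p,(-.1,-.115,.1025)),9.5)
a=get_image("scene")[150:290,270:445]; cv2.imwrite("pics/c3.png",cv2.resize(a,(750,600),interpolation=2))
E
```

```text
time: 4.0
position: [0.5366, -0.0545, 0.1031]
orientation: [[0.987, 0.158, -0.001], [0.158, -0.987, -0.0], [-0.001, -0.0, -1.0]]
force: [-0.5, 0.3, 0.5]
opening: 0.0555
grasp_force: 0.0
[ 0.5368 -0.0542  0.1025] -> [ 0.3 -0.3  0.6] [-0.     0.001 -0.007]
```

View pics/c3.png

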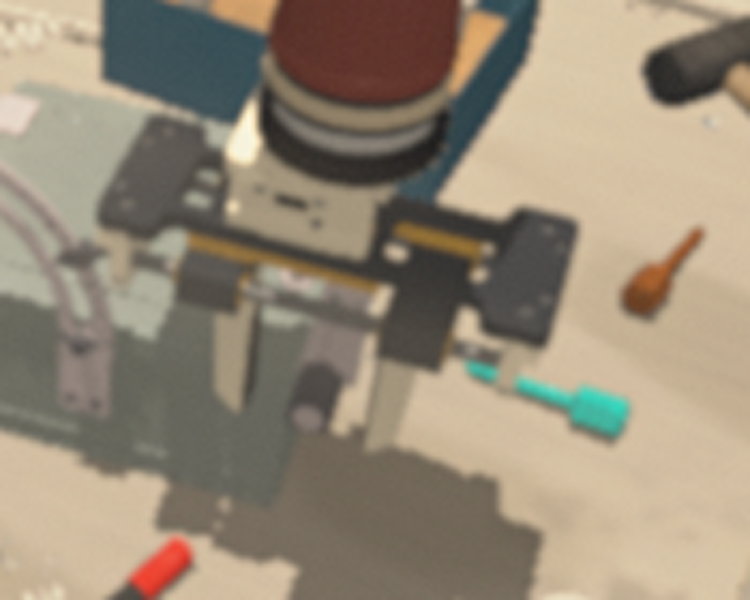

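The crop shows the pin head's front face at (308,415), midway between the finger tips at (237,405) and (380,450). I close the gripper.

```bash
python3 -m crank '{"motion": [[[0,0,0,0,0,0,0.3],[0,0,0,0,0,0,0.22],[0,0,0,0,0,0,0.1],[0,0,0,0,0,0,0.05],[0,0,0,0,0,0,0.05],[0,0,0,0,0,0,0.05]]]}' 30
```

```text
time: 4.65
position: [0.5367, -0.0541, 0.1029]
orientation: [[0.987, 0.158, 0.0], [0.158, -0.987, -0.0], [0.0, 0.0, -1.0]]
force: [-0.3, 0.6, 0.2]
opening: 0.02
grasp_force: 30.0
```

Both flats are gripped (20.0 mm). I pull straight out.

```bash
python3 -m crank '{"motion": [[[-10,0,0,0,0,0,0.05],[-20,0,0,0,0,0,0.05],[-30,0,0,0,0,0,0.05],[-42,0,0,0,0,0,0.05],[-55,0,0,0,0,0,0.05],[-65,0,0,0,0,0,0.05],[-65,0,0,0,0,0,0.05]]]}'
python3 - <<'E'
from mv import *
to([.445,-.105,.06],9.1);to([.445,-.105,.006],9.1)
a=get_image("scene")[170:310,270:445]; cv2.imwrite("pics/c4.png",cv2.resize(a,(500,400),interpolation=2))
E
```

```text
time: 5.35
position: [0.4699, -0.0648, 0.1025]
orientation: [[0.988, 0.157, -0.003], [0.157, -0.988, -0.0], [-0.003, -0.0, -1.0]]
force: [0.4, -0.2, -0.4]
opening: 0.0205
grasp_force: 30.0
[ 0.445 -0.105  0.06 ] -> [-30.8  35.8  42.6] [-0.     0.003 -0.001]
[ 0.445 -0.105  0.006] -> [-30.6  35.8  96.6] [-0.     0.003 -0.001]
```

View pics/c4.png

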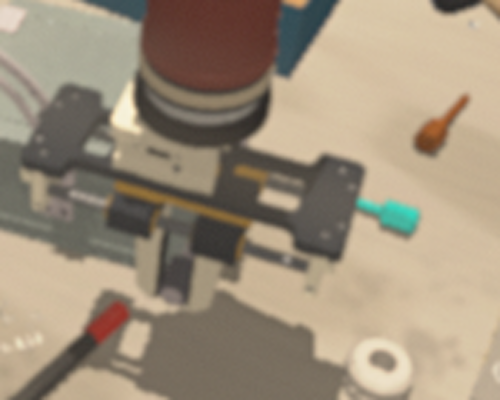

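The crop shows the pin hanging level in the fingers at about (178,270), fully clear of the staple. I take it to the bench.

```bash
python3 -m crank '{"motion": [[[-30,30,20,0,0,0,0.05],[-30,31,50,0,0,0,0.05],[-30,31,80,0,0,0,0.05],[-30,31,90,0,0,0,0.05],[-30,31,95,0,0,0,0.05],[-30,31,95,0,0,0,0.05]]]}'
python3 -m crank '{"motion": [[[0,0,1,0,0,0,0.05],[0,0,2,0,0,0,0.05],[0,0,3,0,0,0,0.05],[0,0,3,0,0,0,0.05]]]}'
```

```text
time: 6.0
position: [0.4483, -0.0994, 0.0077]
orientation: [[0.987, 0.159, 0.0], [0.159, -0.987, 0.0], [0.0, -0.0, -1.0]]
force: [0.2, 0.4, -0.5]
opening: 0.0203
grasp_force: 30.0
time: 6.4
position: [0.4479, -0.0997, 0.005]
orientation: [[0.987, 0.158, 0.001], [0.158, -0.987, -0.0], [0.001, 0.0, -1.0]]
force: [0.2, -0.3, -0.4]
opening: 0.0202
grasp_force: 30.0
```

```bash
python3 -m crank '{"motion": [[[0,0,0.7,0,0,0,0.05],[0,0,1.4,0,0,0,0.05],[0,0,2,0,0,0,0.05],[0,0,2,0,0,0,0.05]]]}'
python3 -m crank '{"motion": [[[0,0,0.5,0,0,0,0.05],[0,0,1,0,0,0,0.05],[0,0,1,0,0,0,0.05]]]}'
```

```text
time: 6.8
position: [0.4478, -0.0997, 0.0031]
orientation: [[0.987, 0.158, 0.0], [0.158, -0.987, -0.0], [0.0, 0.0, -1.0]]
force: [-0.7, 1.0, 4.1]
opening: 0.0202
grasp_force: 30.0
time: 7.1
position: [0.4478, -0.0998, 0.0028]
orientation: [[0.987, 0.158, 0.001], [0.158, -0.987, -0.0], [0.001, 0.0, -1.0]]
force: [-2.3, 0.9, 11.6]
opening: 0.0203
grasp_force: 30.0
```

The head touches the bench. I tilt slightly so the tip comes down too, then release slowly.

```bash
python3 -m crank '{"motion": [[[0,0,-1,0,-0.03,0,0.05],[0,0,-2,0,-0.07,0,0.05],[0,0,-2,0,-0.1,0,0.05],[0,0,-2,0,-0.1,0,0.05]]]}'
python3 -m crank '{"motion": [[[0,0,0.5,0,-0.0,0,0.05],[0,0,0.5,0,0,0,0.05]]]}'
```

```text
time: 7.5
position: [0.4486, -0.0996, 0.004]
orientation: [[0.982, 0.159, -0.098], [0.158, -0.987, -0.016], [-0.099, 0.0, -0.995]]
force: [-0.8, 0.6, 5.6]
opening: 0.0208
grasp_force: 30.0
time: 7.7
position: [0.4485, -0.0997, 0.0038]
orientation: [[0.983, 0.158, -0.096], [0.158, -0.987, -0.016], [-0.098, 0.0, -0.995]]
force: [-0.5, 0.5, 6.3]
opening: 0.0204
grasp_force: 30.0
```

```bash
python3 -m crank '{"motion": [[[0,0,0,0,0,0,0.24],[0,0,0,0,0,0,0.27],[0,0,0,0,0,0,0.32],[0,0,0,0,0,0,0.4],[0,0,-4,0,0,0,0.45],[0,0,-15,0,0,0,0.45],[0,0,-50,0,0,0,0.45],[0,0,-90,0,0.097,0,0.45]]]}'
python3 -m crank '{"motion": [[[0,0,-40,0,0.0,0,0.45],[0,0,-80,0,0,0,0.45],[0,0,-120,0,0,0,0.45],[0,0,-160,0,0,0,0.45],[0,0,-160,0,0,0,0.45]]]}'
python3 - <<'E'
from mv import *
for c in("scene","top"):
    cv2.imwrite(f"pics/{c}5.png",get_image(c))
    for t in("lock_pin","index_mark","clamp_screw","handle_bar","lid_grip","index_clip"):
        print(c,t,[(np.round(r["position"],1).tolist(),round(r["confidence"],2)) for r in (models.landmark_of if t not in("index_clip",) else models.find_in)(c,t)[:4]])
a=cv2.imread("pics/scene5.png")[120:300,220:445]
b=cv2.imread("pics/top5.png")[200:300,285:385]
cv2.imwrite("pics/c5.png",np.hstack([cv2.resize(a,(500,400),interpolation=2),cv2.resize(b,(300,300),interpolation=2)[:400] if 0 else cv2.copyMakeBorder(cv2.resize(b,(300,300),interpolation=2),0,100,0,0,0)]))
E
```

```text
time: 8.5
position: [0.4596, -0.0973, 0.0937]
orientation: [[0.987, 0.161, 0.001], [0.161, -0.987, 0.0], [0.001, -0.0, -1.0]]
force: [1.1, -0.2, 0.5]
opening: 0.0418
grasp_force: 0.0
time: 9.0
position: [0.4603, -0.0987, 0.2589]
orientation: [[0.987, 0.158, 0.01], [0.158, -0.987, -0.003], [0.01, 0.004, -1.0]]
force: [0.6, 0.2, -0.2]
opening: 0.0418
grasp_force: 0.0
scene lock_pin [([403.8, 243.6], 0.59), ([421.0, 212.8], 0.56), ([343.3, 310.8], 0.55), ([400.0, 305.6], 0.36)]
scene index_mark [([281.3, 206.6], 0.64)]
scene clamp_screw [([287.3, 230.7], 0.96)]
scene handle_bar [([344.8, 190.3], 0.84), ([280.4, 212.2], 0.71)]
scene lid_grip []
scene index_clip [([290.3, 206.8], 0.45)]
top lock_pin [([369.1, 112.7], 0.74), ([370.1, 158.6], 0.69), ([361.8, 248.5], 0.66), ([361.6, 302.3], 0.49)]
top index_mark [([291.1, 222.7], 0.45), ([240.0, 187.4], 0.39)]
top clamp_screw [([296.2, 225.9], 0.58)]
top handle_bar [([318.2, 164.7], 0.84)]
top lid_grip [([321.3, 164.6], 0.58)]
top index_clip [([296.7, 224.4], 0.4)]
```

View pics/c5.png

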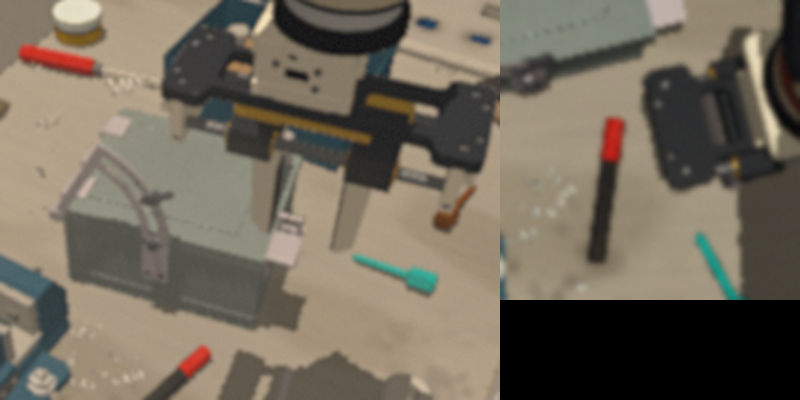

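The pin is out of the staple, and the quadrant is fully visible with the clip near scene (289,208). Next I measure the clip angle from zooms with a predicted arc overlaid.

```bash
cat > arc.py <<'E'
from fit import *
p=np.load("pose.npy")
def A(th,x,r=.1): return W(p,(x,.1-r*np.cos(th),.105+r*np.sin(th)))
def off(c): return np.array([*p[3:5],0])*(1 if c=="scene" else -1)
def pj(c,P): return proj(c,P-off(c))
E
python3 - <<'E'
from arc import *
for x in(-.08,-.086,-.092):print(x,pj("scene",A(0,x)),pj("top",A(0,x)))
L={}
for k in range(5):
  for c in("scene","top"):
    im=get_image(c)
    for t in("clamp_screw","index_mark"):
        r=models.landmark_of(c,t)
        if r:L.setdefault((c,t),[]).append(r[0]["position"])
for k,v in L.items():print(k,np.round(v,1).tolist(),np.median(v,0))
o=[]
for c,(u,v) in(("scene",(265,185)),("top",(268,200))):
    im=cv2.resize(get_image(c)[v:v+50,u:u+40],(400,500),interpolation=2); 
    for th in np.arange(0,1.01,.1):
        q=(pj(c,A(th,-.086))-[u,v]+.5)*10; cv2.circle(im,tuple(int(a) for a in q),2,(0,0,255) if round(th*10)%5 else (0,255,255),-1)
    o.append(im)
cv2.imwrite("pics/c6.png",np.hstack(o))
E
```

```text
-0.08 [291.38646373 223.80749619] [292.1744196  220.86696372]
-0.086 [290.34864364 225.74051709] [292.76798198 223.39417785]
-0.092 [289.30034209 227.6930605 ] [293.36279672 225.92672413]
('scene', 'clamp_screw') [[291.4, 232.0], [290.2, 230.6], [289.5, 230.7], [291.7, 230.3], [292.6, 229.3]] [291.4 230.6]
('scene', 'index_mark') [[281.7, 207.9], [289.5, 228.8], [280.8, 211.8], [278.8, 207.4], [283.6, 210.7]] [281.7 210.7]
('top', 'clamp_screw') [[293.9, 226.6], [293.1, 227.9], [295.3, 227.8], [295.0, 227.5], [293.9, 227.6]] [293.9 227.6]
('top', 'index_mark') [[289.5, 222.5], [290.8, 221.5], [288.6, 220.5], [160.1, 207.4], [291.1, 224.7]] [289.5 221.5]
```

View pics/c6.png

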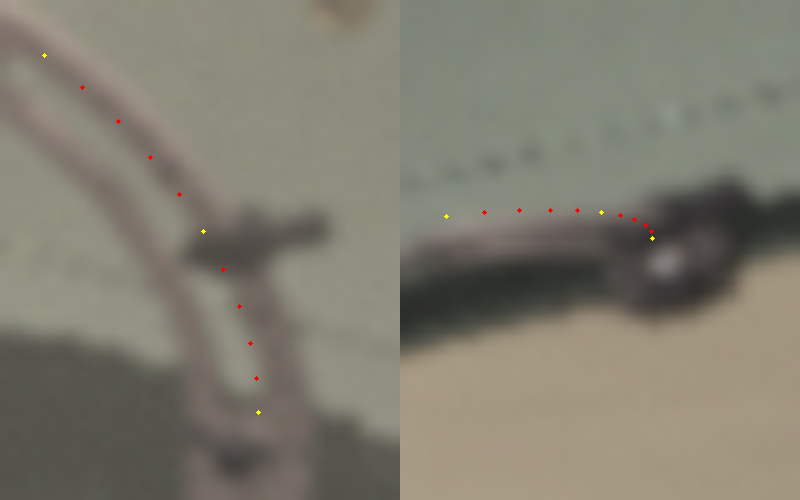

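The zoom shows the clip as a dark bar whose inner tip sits on the slot centre line at crop (187,258), scene (283,210), at about 0.5 rad. The screw is at crop (235,455), scene (288,230). I will calibrate this once the lid is lifted. Now the handle.

Run:
```python
from mv import *
to([.649,-.005,.22],9.5);to([.649,-.005,.127],9.5)
```

```text
[ 0.649 -0.005  0.22 ] -> [204.5 -61.7  32.1] [-0.     0.003 -0.007]
[ 0.649 -0.005  0.127] -> [204.7 -61.7 125.1] [-0.     0.003 -0.007]
```

```bash
python3 -m crank '{"motion": [[[100,-31,0,0,0,-0.007,0.45],[204,-62,0,0,0,-0.007,0.45],[204,-62,0,0,0,-0.007,0.45],[204,-62,0,0,0,-0.007,0.45],[204,-62,0,0,0,-0.007,0.45],[204,-62,32,0,0,-0.007,0.45],[204,-62,60,0,0,-0.007,0.45],[204,-62,60,0,0,-0.007,0.45]]]}'
python3 - <<'E'
from mv import *
to([.649,-.005,.127],9.5)
a=get_image("scene")[130:270,265:440];b=get_image("top")
for t in("lock_pin",):print(models.landmark_of("top",t))
print(atz("scene",(343,311),.01))
d=np.hstack([cv2.resize(a,(500,400),interpolation=2),cv2.copyMakeBorder(cv2.resize(b[200:300,285:385],(300,300),interpolation=2),0,100,0,0,0)])
cv2.imwrite("pics/c7.png",d)
E
```

```text
time: 12.1
position: [0.6453, -0.005, 0.1874]
orientation: [[0.986, 0.165, -0.013], [0.165, -0.986, -0.001], [-0.013, -0.001, -1.0]]
force: [-1.0, -1.1, -0.6]
opening: 0.0419
grasp_force: 0.0
[ 0.649 -0.005  0.127] -> [ 4.4  0.7 60.4] [-0.001  0.013  0.   ]
[{'position': [366.1, 113.1], 'confidence': 0.46}]
[ 0.46440095 -0.10329954  0.01      ]
```

View pics/c7.png

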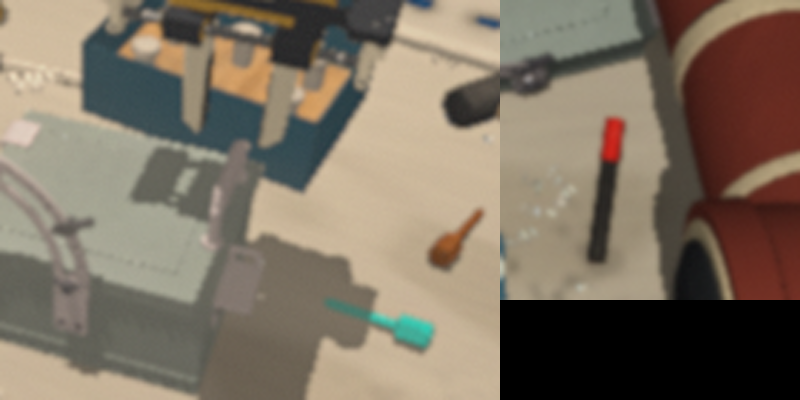

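The pin lies at (0.464, -0.103) as placed. The handle runs from crop (238,150) to (212,240), and the fingers are above it, one on each side. I go down and grip.

```bash
python3 -m crank '{"motion": [[[2,0,30,0,0,0,0.45],[2,0,50,0,0,0,0.45],[2,0,60,0,0,0,0.45],[2,0,60,0,0,0,0.45],[2,0,60,0,0,0,0.3],[2,0,60,0,0,0,0.15],[2,0,60,0,0,0,0.02],[2,0,60,0,0,0,0.02]]]}' 40
python3 -m crank '{"motion": [[[0,0,0,0,0,0,0.02],[0,0,0,0,0,0,0.02],[0,0,0,0,0,0,0.02]]]}' 40
python3 - <<'E'
from fit import *
print(np.array(ctrl.read_state()["position"])-W(np.load("pose.npy"),(.02,-.087,.126)))
E
```

```text
time: 13.05
position: [0.6506, -0.0045, 0.1329]
orientation: [[0.986, 0.165, -0.002], [0.165, -0.986, -0.0], [-0.002, 0.0, -1.0]]
force: [-0.0, 0.4, 0.0]
opening: 0.0145
grasp_force: 1.2
time: 13.35
position: [0.6509, -0.0058, 0.1328]
orientation: [[0.986, 0.164, -0.001], [0.164, -0.986, -0.002], [-0.002, 0.002, -1.0]]
force: [-0.1, -3.6, 3.1]
opening: 0.0108
grasp_force: 40.0
[0.0003297  0.00106867 0.00675194]
```

The 10.8 mm opening means the sleeve is held off its diameter, because the hand is 6 mm high. I reopen, lower and grip again.

```bash
python3 -m crank '{"motion": [[[0,0,0,0,0,0,0.3],[0,0,0,0,0,0,0.4],[0,0,4,0,0,0,0.4],[0,0,7,0,0,0,0.4],[0,0,7,0,0,0,0.4],[0,0,7,0,0,0,0.4]]]}' 40
python3 -m crank '{"motion": [[[0,0,0,0,0,0,0.2],[0,0,0,0,0,0,0.02],[0,0,0,0,0,0,0.02],[0,0,0,0,0,0,0.02],[0,0,0,0,0,0,0.02]]]}' 40
```

```text
time: 13.95
position: [0.65, -0.0042, 0.1247]
orientation: [[0.986, 0.165, -0.004], [0.165, -0.986, -0.0], [-0.004, -0.0, -1.0]]
force: [0.4, 0.3, 0.7]
opening: 0.037
grasp_force: 0.0
time: 14.45
position: [0.6505, -0.0059, 0.1253]
orientation: [[0.986, 0.165, -0.002], [0.165, -0.986, -0.002], [-0.003, 0.002, -1.0]]
force: [0.6, -2.3, 0.6]
opening: 0.0108
grasp_force: 40.0
```

```bash
python3 -m crank '{"motion": [[[0,-0.4,-2,0,0,0,0.02],[0,-1,-5,0,0,0,0.02],[0,-2.2,-9.3,0,0,0,0.02],[0,-3.5,-14,0,0,0,0.02],[0,-4.9,-18.5,0,0,0,0.02],[0,-4.9,-18.5,0,0,0,0.02]]]}' 40
```

```text
time: 15.05
position: [0.6495, -0.0009, 0.1443]
orientation: [[0.986, 0.165, -0.002], [0.165, -0.986, -0.002], [-0.003, 0.002, -1.0]]
force: [2.3, -4.7, -3.7]
opening: 0.0107
grasp_force: 40.0
```

```bash
python3 -m crank '{"motion": [[[0,-3.2,-9,0,0,0,0.02],[0,-6.8,-17.9,0,0,0,0.02],[0,-10.8,-26.5,0,0,0,0.02],[0,-15.3,-35,0,0,0,0.02],[0,-15.3,-35,0,0,0,0.02],[0,-15.3,-35,0,0,0,0.02]]]}' 40
python3 - <<'E'
from arc import *
s=ctrl.read_state();print(s["position"],s["force"])
L={}
for k in range(5):
  for c in("scene","top"):
    im=get_image(c)
    for t in("clamp_screw","index_mark"):
        r=models.landmark_of(c,t)
        if r:L.setdefault((c,t),[]).append(r[0]["position"])
for k,v in L.items():print(k,np.round(v,1).tolist(),np.median(v,0))
o=[]
for c,(u,v) in(("scene",(265,185)),("top",(268,200))):
    im=get_image(c); cv2.imwrite(f"pics/{c}8.png",im); im=cv2.resize(im[v:v+50,u:u+40],(400,500),interpolation=2)
    for th in np.arange(0,.71,.1):
        q=(pj(c,A(th,-.097))-[u,v]+.5)*10; cv2.circle(im,tuple(int(a) for a in q),1,(0,0,255) if round(th*10)!=3 else (0,255,255),-1)
    o.append(im)
cv2.imwrite("pics/c8.png",np.hstack(o))
E
```

```text
time: 15.65
position: [0.6466, 0.0139, 0.1788]
orientation: [[0.986, 0.164, -0.004], [0.164, -0.986, -0.003], [-0.004, 0.002, -1.0]]
force: [1.4, -6.1, -3.3]
opening: 0.0105
grasp_force: 40.0
[0.64659795 0.01387883 0.17879238] [ 1.42022292 -6.13271908 -3.30646988]
('scene', 'clamp_screw') [[264.6, 185.3], [340.3, 313.3], [287.8, 218.4], [288.4, 221.4], [287.8, 221.3]] [287.8 221.3]
('scene', 'index_mark') [[282.6, 211.2], [342.1, 166.7], [280.8, 209.2], [282.4, 211.0], [343.1, 314.2]] [282.6 211. ]
('top', 'clamp_screw') [[291.9, 224.4], [292.6, 227.3], [292.3, 225.3], [292.4, 224.4], [291.8, 226.7]] [292.3 225.3]
('top', 'index_mark') [[291.8, 220.7], [290.8, 221.8], [292.7, 225.0], [290.7, 222.9], [290.5, 225.6]] [290.8 222.9]
```

View pics/c8.png

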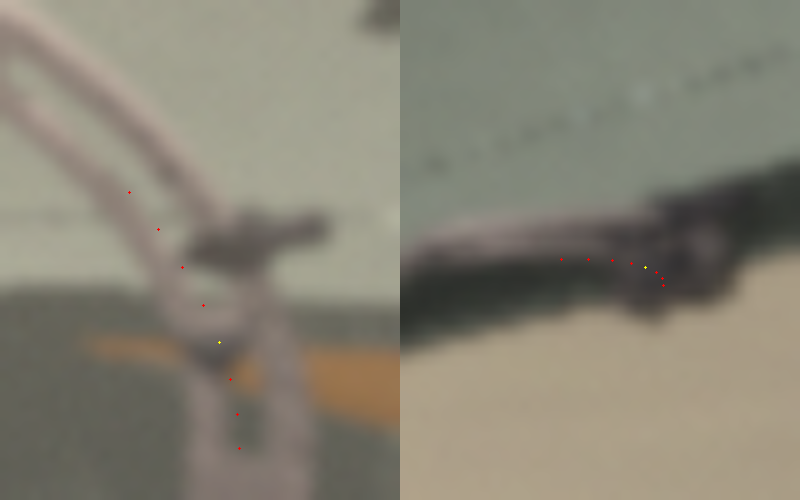

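The zoom at 0.30 rad shows the screw's dark face at crop (212,350), scene (286,219.5), which matches the kinematic angle. The clip tip is still about 0.2 rad further up. I lift to 0.42 and measure numerically from here.

```bash
python3 -m crank '{"motion": [[[0,-5,-8.2,0,0,0,0.02],[0,-10,-16.2,0,0,0,0.02],[0,-12.4,-19.3,0,0,0,0.02],[0,-12.4,-19.3,0,0,0,0.02],[0,-12.4,-19.3,0,0,0,0.02]]]}' 40
python3 - <<'E'
from arc import *
s=ctrl.read_state();print(s["position"],s["force"])
for c in ("scene","top"):
    cv2.imwrite(f"pics/{c}9.png",get_image(c))
    for t in("clamp_screw","index_mark"):
        print(c,t,[[np.round(r["position"],1).tolist() for r in models.landmark_of(c,t)[:2]] for k in range(4)])
g=lambda f:cv2.cvtColor(cv2.imread(f),cv2.COLOR_BGR2GRAY).astype(int)
for f in("scene5","scene8","scene9"):
    print(f,"cols 276-299, rows 198-236"); 
    for r in range(198,236):print(r,*g(f"pics/{f}.png")[r,276:300])
E
```

```text
time: 17.75
position: [0.6443, 0.0258, 0.1979]
orientation: [[0.986, 0.164, -0.005], [0.164, -0.986, -0.003], [-0.005, 0.003, -1.0]]
force: [1.4, -5.2, -1.8]
opening: 0.0111
grasp_force: 40.0
[0.64425224 0.02577919 0.19785034] [ 1.44229908 -5.16190156 -1.78657193]
scene clamp_screw [[[286.4, 215.1]], [[286.4, 215.1]], [[286.4, 215.1]], [[286.4, 215.1]]]
scene index_mark [[[280.8, 209.3]], [[280.8, 209.3]], [[280.8, 209.3]], [[280.8, 209.3]]]
top clamp_screw [[[294.3, 225.6], [246.7, 190.7]], [[294.3, 225.6], [246.7, 190.7]], [[294.3, 225.6], [246.7, 190.7]], [[294.3, 225.6], [246.7, 190.7]]]
top index_mark [[[288.6, 225.0], [159.3, 204.9]], [[288.6, 225.0], [159.3, 204.9]], [[288.6, 225.0], [159.3, 204.9]], [[288.6, 225.0], [159.3, 204.9]]]
scene5 cols 276-299, rows 198-236
198 126 118 111 113 126 137 143 142 141 139 139 139 140 138 140 141 141 140 138 137 139 140 139 141
199 133 125 117 110 116 129 138 142 142 138 138 139 140 140 139 140 139 141 139 139 139 140 140 140
200 138 134 125 117 112 119 129 137 140 140 139 139 140 139 139 139 140 138 140 139 140 141 138 140
201 135 137 134
[... 9852 characters left out ...]
5 95 95 101 110 119 116 108 97 93 95 104 114 119 121 116 108 101 103 102
229 96 94 94 94 95 94 95 102 111 117 116 110 103 100 99 104 114 117 115 110 103 98 97 95
230 93 93 94 93 94 94 95 102 114 117 117 116 113 111 115 117 117 119 115 109 103 95 94 94
231 92 94 95 92 94 94 97 101 112 116 119 118 119 125 134 131 122 122 121 114 103 96 93 94
232 95 94 95 94 94 92 95 103 112 116 117 118 119 126 132 129 125 124 122 117 103 96 95 95
233 94 94 93 93 93 92 95 105 116 119 118 117 117 120 121 123 123 125 125 117 104 95 94 93
234 97 95 93 93 94 94 96 105 117 122 119 118 117 118 117 121 123 126 122 114 100 94 92 92
235 97 94 94 94 95 95 97 105 116 122 120 118 118 118 118 119 124 126 121 109 99 94 94 93
```

The slot centre line meets the clip tip at scene (283.3,210.2). The screw tracks (288.2,230.8), (286,220.6) and (284.3,215.8) at 0, 0.30 and 0.42 rad. From these, from the pose model and from the networks, the mark is at about 0.51 rad. I lift slowly to that.

```bash
python3 -m crank '{"motion": [[[0,-2.9,-3.8,0,0,0,0.02],[0,-5.8,-7.6,0,0,0,0.02],[0,-8.2,-10.5,0,0,0,0.02],[0,-10.5,-13.2,0,0,0,0.02],[0,-10.5,-13.2,0,0,0,0.02],[0,-10.5,-13.2,0,0,0,0.02],[0,-10.5,-13.2,0,0,0,0.02]]]}' 40
python3 - <<'E'
from arc import *
from scipy.optimize import brentq
s=ctrl.read_state();z=s["position"][2]-.1253+.04
print(s["position"],s["force"],"theta",brentq(lambda t:.187*np.sin(t)+.04*np.cos(t)-z,0,1))
L={}
for k in range(6):
  for c in("scene","top")[:1+(k%2)]:
    cv2.imwrite(f"pics/{c}10.png",get_image(c))
    for t in("clamp_screw","index_mark"):
        r=models.landmark_of(c,t)
        if r:L.setdefault((c,t),[]).append(r[0]["position"])
for k,v in L.items():print(k,np.round(v,1).tolist(),np.median(v,0))
g=cv2.cvtColor(cv2.imread("pics/scene10.png"),cv2.COLOR_BGR2GRAY)
for r in range(200,222):print(r,*g[r,274:300])
E
```

```text
time: 19.35
position: [0.6423, 0.0358, 0.2108]
orientation: [[0.986, 0.164, -0.006], [0.164, -0.986, -0.004], [-0.006, 0.003, -1.0]]
force: [0.7, -4.7, -2.1]
opening: 0.0107
grasp_force: 40.0
[0.64228757 0.03582314 0.21083705] [ 0.74209609 -4.72563236 -2.08528939] theta 0.505402564579958
('scene', 'clamp_screw') [[283.8, 212.8], [283.1, 211.6], [283.5, 213.3], [287.2, 213.7], [283.4, 213.9], [283.8, 209.1]] [283.65 213.05]
('scene', 'index_mark') [[283.0, 209.2], [281.9, 209.3], [328.8, 153.0], [341.7, 307.6]] [305.9  209.25]
('top', 'clamp_screw') [[289.3, 223.7], [290.4, 227.5], [291.0, 226.6]] [290.4 226.6]
('top', 'index_mark') [[289.4, 222.9], [289.8, 224.3], [290.9, 222.9]] [289.8 222.9]
200 150 152 153 150 139 130 125 133 145 153 155 150 146 148 151 154 154 153 151 153 155 155 154 154 153 153
201 144 144 148 151 148 138 126 121 130 144 152 154 153 153 154 156 154 155 155 156 155 155 155 152 155 154
202 134 135 138 147 152 146 131 119 119 133 145 153 155 157 157 156 156 154 155 156 155 156 153 153 154 156
203 129 129 133 140 149 151 142 130 124 127 135 148 155 156 157 155 154 1
[... 1212 characters left out ...]
24 123 121 119 117 116 117 118 118 117 119 116 116 115
216 121 119 120 120 119 121 123 123 121 118 119 120 123 122 119 116 112 112 115 118 119 117 119 118 117 116
217 122 120 120 119 120 119 120 121 121 120 119 119 120 122 121 117 114 118 121 120 120 121 120 119 119 116
218 120 122 121 120 120 117 119 120 120 119 119 118 120 121 122 120 120 121 123 122 122 120 121 121 120 118
219 115 117 119 119 119 120 120 119 119 119 117 117 117 119 121 121 122 120 120 120 120 121 121 121 121 120
220 105 109 109 109 113 115 117 117 116 117 119 116 118 117 118 119 121 118 119 121 123 121 122 123 122 123
221 98 99 100 100 103 107 109 109 114 115 116 117 116 117 117 117 119 119 119 121 121 122 120 122 122 120
```

The screw's spot is at (282.2,213.0) against an expected (282.0,212.6) at the mark, so about 0.008 rad is left. I trim, let it settle and check.

```bash
python3 -m crank '{"motion": [[[0,-0.5,-0.6,0,0,0,0.02],[0,-1,-1.1,0,0,0,0.02],[0,-1,-1.1,0,0,0,0.02],[0,-1,-1.1,0,0,0,0.02],[0,-1,-1.1,0,0,0,0.02],[0,-1,-1.1,0,0,0,0.02],[0,-1,-1.1,0,0,0,0.02],[0,-1,-1.1,0,0,0,0.02]]]}' 40
python3 - <<'E'
from arc import *
from scipy.optimize import brentq
s=ctrl.read_state();z=s["position"][2]-.1253+.04
print("theta",brentq(lambda t:.187*np.sin(t)+.04*np.cos(t)-z,0,1),s["force"],s["opening"])
get_image("scene")
print([(r["position"],atz("scene",r["position"],.01).round(3)) for r in models.landmark_of("scene","lock_pin")])
for t in("clamp_screw","index_mark"):print(t,models.landmark_of("scene",t)[:1])
E
```

```text
time: 21.5
position: [0.6421, 0.0368, 0.2119]
orientation: [[0.986, 0.164, -0.006], [0.164, -0.986, -0.004], [-0.006, 0.003, -1.0]]
force: [1.4, -5.0, -3.2]
opening: 0.0106
grasp_force: 40.0
theta 0.5127444391639583 [ 1.42804649 -5.01895416 -3.20869856] 0.010624431141303622
[([312.4, 355.6], array([ 0.353, -0.095,  0.01 ])), ([403.8, 240.2], array([ 0.708, -0.146,  0.01 ])), ([421.7, 213.5], array([ 0.817, -0.155,  0.01 ])), ([343.8, 308.1], array([ 0.471, -0.102,  0.01 ])), ([398.8, 306.1], array([ 0.532, -0.194,  0.01 ]))]
clamp_screw [{'position': [283.3, 213.4], 'confidence': 0.92}]
index_mark [{'position': [279.9, 211.3], 'confidence': 0.48}]
```

The lid is held steady at 0.513 rad, and the pin is on the bench at (0.471, -0.102). I hand in.

```bash
python3 -c "from rig import job; print(job.close_job())"
```

```text
the job is handed in; nothing more can be done
None
```

I drew the pin and laid it on the bench at about (0.47, -0.10), then lifted the lid and handed in while holding it by the grip at 0.513 rad, my image-based estimate of the clip's mark (good to about 0.02 rad); the judge's result was not shown.

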